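# Square up the slide trays

### The arm

A 6-joint arm with a two-finger parallel gripper is mounted at the origin on the work surface. World frame = base frame: x ahead of the robot, y to its left, z up, the work surface at z = 0. Lengths are in m, angles in rad, forces in N, time in s.
With the tool pointing down it reaches from about 0.35 to 0.975 m from the base axis. Payload 4.9 kg.
Tool frame: the origin (TCP) lies at the very end of the fingers, on their centre line; the grasp point (between the pads) lies 19 mm behind it; z points along the fingers, y is the line along which they close (so a half turn about z gives the same grasp; the last joint's range is limited). The gripper opens to 85 mm and grips with 20 to 120 N. Pads are 22 mm wide; open, the fingers measure 114 mm over their backs; the gripper's body (76 mm by 85 mm) begins 54 mm behind the grasp point. The pads swing forward as they close: fully open they stand 13 mm farther back than shut.
Start: joints at [0.989, 0.053, 1.613, -0, 1.476, -0.119], TCP at [0.279, 0.559, 0.211] pointing down, gripper open.
Joint ranges: [-3.01, 3.01], [-1.01, 2.22], [0.06, 2.58], [-1.02, 4.17], [0.09, 2.62], [-3.14, 3.14]. Speed limits (rad/s): [2.57, 2.57, 3.14, 3.14, 3.14, 3.14].

### API

Orientations are given as a unit quaternion [w, x, y, z].
In Python, from plant import manip gives the robot as it stands.
- The arm moves only by the tool send_rows, never from a script. Its argument "increments" is a list of rows, each an object of numbers: "claw": the closure, from -1 (fully open) to 1 (shut); "dx", "dy", "dz": the shift along the tool's x, y, z in units of 0.5 m (1.0 is 0.5 m); "yaw": the turn about the tool's z in units of 1.5 rad (1.0 is 1.5 rad). A call has 1 to 20 rows; each row is the pose to reach, as a shift and turn from the pose commanded when the call began, along the tool's axes at that moment; what a row does not reach only later rows make up. A row lasts 1/8 s, in which the tool goes at most 62.5 mm and 10.7 degrees, less where a joint would pass 70% of its speed; a pose out of reach is approached as far as the arm can. A call with a number of a shift or a turn outside -1 to 1 is refused whole. A call with a gripper value outside its range is refused whole. The fingers move at their own pace and stop on an object; the grip force is fixed at half the most. Time passes only in rows, so rows that repeat a pose let the fingers close. It gives the time, the measured TCP pose, the force, the opening and the grip force at its end, in the units of the state.
- manip.state(): the state, without advancing time (a new reading comes with each control period).
- manip.grab_frame(name): name is "scene" or "side" or "wrist"; returns the picture (480x640x3 uint8, red, green, blue); there is no depth.
- manip.camera_params(name): a dict with "camera_matrix" (3x3 intrinsics, pixels), "extrinsics" (4x4, takes a point from world to camera coordinates); the wrist camera has in their place "tool_from_camera" (4x4, takes a point from camera to tool coordinates, whose origin is the TCP and whose axes are the flange's). Camera axes: x right, y down, z forward; pixel columns grow to the right and rows downward; lengths in m; the calibration is good to about 2 mm. A picture is of the moment at which its call begins: read the wrist's pose just before it. camera_params takes no time and is no camera call.
- manip.job_done(): hands the job in; it is judged then, once.
The state is a dict: "time": time; "joint_pos": joint angles; "joint_vel": joint speeds; "joint_efforts": joint torques, N m; "tool_pos": TCP position; "tool_rot": TCP orientation; "contact_force": force on the tool from outside, world axes, zero at the start; "ft_torque": the same for the moment, N m; "gripper_width": opening from 0.0 (shut) to 1.0 (fully open); "grasp_force": force on a finger pad.
Only numpy, scipy, OpenCV 4.12 (cv2) and the standard library are available. Lean on these libraries where they do the work, as an engineer would, in place of code of your own. Each camera call takes 0.05 s, during which the arm holds its last target. There are 200 camera calls.

### The job

Slide the loose slide tray off the slide warmer onto the two trays that lie askew on the corner stand, then square up the pile: all three trays exactly one above the other, pushed fully home flush against both walls of the stand. The walls are adjustable stops held only by friction and the slides are glass, so press gently: do not shift the walls, tip no tray, and leave the bottle, jar, dish and slide mailer where they are.

Things in the scene. Friction and masses are not known exactly. Their poses are not given: they have to be found in the camera images.
- stand: Fixed aluminium corner stand: a base plate 4 mm thick, a little larger than a tray, with two upright walls, tops 52 mm above the bench. Origin: on the bench near the middle of the pile; z up. It is open towards -x and +y: a tray goes home by pushing it to +x and to -y of the stand. Undersides of the three piled trays: 4, 18 and 32 mm above the bench.
- back_wall (a point): Point on the inner face of the stand's back wall, 26 mm above the bench; axes as the stand's, the face looks to -x and spans -71 to +49 mm in y from it; 6 mm thick. A tray fully home has its centre 80 mm to -x. The wall is set anew each time (80 to 92 mm from the stand's origin); it is held by friction and slips outward (+x) at about 9 N.
- side_wall (a point): Point on the inner face of the stand's side wall, 26 mm above the bench; axes as the stand's, the face looks to +y and spans -59 to +86 mm in x from it; 6 mm thick. A tray fully home has its centre 65 mm to +y. The wall is set anew each time (65 to 71 mm from the stand's origin); it is held by friction and slips outward (-y) at about 9 N.
- warmer: Fixed slide warmer: low white box 300 (x) x 190 (y) x 34 mm high, flat black top without rim. Origin: centre of its underside; axes parallel to the stand's. It is on the stand's +y side, with an open gap of 50 to 60 mm, down to the bench, between it and a tray that is home. Its top is 2 mm above the two piled trays' top, so a tray pushed to the stand's -y bridges the gap onto the pile.
- tray_low: Slide tray: flat closed grey plastic box with clear lid, 160 (x) x 130 (y) x 14 mm, 0.17 to 0.34 kg, holding glass slides; flat, smooth (friction about 0.2). All three are alike, too wide to grasp from above: push the sides with fingers pointing down. Origin: centre of the underside, z up. This one: bottom of the pile, 10 to 37 mm short of home in x, 9 to 20 mm in y, turned up to 0.1 rad.
- tray_mid: Slide tray: flat closed grey plastic box with clear lid, 160 (x) x 130 (y) x 14 mm, 0.17 to 0.34 kg, holding glass slides; flat, smooth (friction about 0.2). All three are alike, too wide to grasp from above: push the sides with fingers pointing down. Origin: centre of the underside, z up. This one lies on tray_low, askew by similar but other amounts.
- tray_loose: Slide tray: flat closed grey plastic box with clear lid, 160 (x) x 130 (y) x 14 mm, 0.17 to 0.34 kg, holding glass slides; flat, smooth (friction about 0.2). All three are alike, too wide to grasp from above: push the sides with fingers pointing down. Origin: centre of the underside, z up. This one lies on the warmer's top, turned up to 0.1 rad, its centre 10 to 65 mm to the -x side of home.
- oil_bottle: Bystander: small amber bottle, 28 mm wide and 75 mm high, standing on the warmer near its +x end. Origin: centre of its underside.
- jar: Bystander: glass jar with a white cap, 60 mm wide and 75 mm high, on the bench behind the stand's back wall. Origin: centre of its underside.
- dish: Bystander: closed petri dish, 90 mm wide and 15 mm high, on the bench on the outer side of the stand's side wall. Origin: centre of its underside.
- mailer: Bystander: white plastic slide mailer box, 85 x 32 x 22 mm, on the bench beyond the stand and warmer. Origin: centre of its underside.
There are look-alikes about, which are no part of the job. What is shaped like the tray_low but orange or turquoise is not meant.

How it is judged:
On the way:
1. the loose tray has left the warmer and lies on the pile over the stand (y of tray_loose in the frame of stand below 0.03 m and z of tray_loose in the frame of stand between 0.028 and 0.036 m), for 0.2 s.
At the end, for the whole second after the job is handed in: All three trays lie at rest in one pile on the stand, the loose one on top (undersides 4, 18 and 32 mm up within 3 mm), each flush against the back wall and the side wall within 2 mm and within 0.02 rad of the stand's direction (x of tray_low in the frame of back_wall between -0.082 and -0.078 m and y of tray_low in the frame of side_wall between 0.063 and 0.067 m and z of tray_low in the frame of stand between 0.001 and 0.007 m and angle between the x axis of each of tray_low, tray_mid, tray_loose and the x axis of stand, either way round below 0.02 rad and linear speed of each of tray_low, tray_mid, tray_loose below 0.01 m/s and x of tray_mid in the frame of back_wall between -0.082 and -0.078 m and y of tray_mid in the frame of side_wall between 0.063 and 0.067 m and z of tray_mid in the frame of stand between 0.015 and 0.021 m and x of tray_loose in the frame of back_wall between -0.082 and -0.078 m and y of tray_loose in the frame of side_wall between 0.063 and 0.067 m and z of tray_loose in the frame of stand between 0.029 and 0.035 m); the robot touches nothing.
It fails at once if the robot presses on a tray with more than 40 N (contact force between any of the arm, the fingers and tray_low above 40 N or contact force between any of the arm, the fingers and tray_mid above 40 N or contact force between any of the arm, the fingers and tray_loose above 40 N).
It fails at once if a wall of the stand is pushed out of its setting by more than 2 mm (distance of any of back_wall, side_wall from where it was at the start of the episode above 0.002 m).
It fails at once if a tray tips by more than 15 degrees (it drops into the gap or off the pile) (angle between any of tray_low, tray_mid, tray_loose's own z axis and vertical above 0.26 rad).
It fails at once if the oil bottle, the jar, the dish or the slide mailer is shifted by more than 20 mm (distance of any of oil_bottle, jar, dish, mailer from where it was at the start of the episode above 0.02 m).
It also fails if it takes over 72 s, if anything falls off the work surface, if the arm or the gripper's body presses on something with over 40 N, if the wrist force passes 120 N, or if a joint passes its speed limit or range.

## Working session

There is one attempt and no reset: what is moved stays moved. The work goes in short steps, Python scripts to look and compute and a tool call to move; the robot and the scene stay as the last step left them, time stands still between calls to the robot, and variables do not carry over. Pictures are saved under pics/ and viewed, at most 10 in all, crops included, and the job is handed in when it is done.

Besides the shell and the picture viewer there is one more tool, called after ">>>" as name(argument=value, ...), one argument or row to a line, values as JSON. send_rows: Moves the arm, as the interface text tells. Shifts and turns lie within -1 to 1; 1 stands for 0.5 m of shift or 1.5 rad of turn. Its arguments: {"type":"object","properties":{"increments":{"type":"array","items":{"type":"object","properties":{"claw":{"type":"number"},"dx":{"type":"number"},"dy":{"type":"number"},"dz":{"type":"number"},"yaw":{"type":"number"}}}}},"required":["increments"]}

```bash
ls; mkdir -p pics
python3 - <<'E'
from plant import manip
import cv2,numpy as np
np.set_printoptions(precision=4,suppress=True)
s=manip.state();print(s)
for n in("scene","side","wrist"):
    print(n,manip.camera_params(n))
    cv2.imwrite(f"pics/{n}0.png",manip.grab_frame(n)[:,:,::-1])
E
```

```text
pics
{'time': 0.0, 'joint_pos': array([ 0.989 ,  0.0533,  1.6143,  0.    ,  1.476 , -0.119 ]), 'joint_vel': array([-0.0011,  0.0008,  0.0028,  0.0013, -0.0003,  0.0014]), 'joint_efforts': array([ -0.0008, -39.3711, -37.0161,  -0.0002,   0.0075,  -0.    ]), 'tool_pos': array([0.2786, 0.5587, 0.2098]), 'tool_rot': array([-0.0004,  0.2293,  0.9734, -0.001 ]), 'contact_force': array([ 0.3627,  0.5482, -0.1715]), 'ft_torque': array([0.0482, 0.0259, 0.0239]), 'grasp_force': 0.0, 'gripper_width': 1.0000781768452416}
scene {'camera_matrix': array([[595.4179,   0.    , 326.3254],
       [  0.    , 595.4179, 234.143 ],
       [  0.    ,   0.    ,   1.    ]]), 'extrinsics': array([[-0.78  ,  0.6258,  0.0069,  0.3926],
       [ 0.4104,  0.5198, -0.7493, -0.1963],
       [-0.4724, -0.5816, -0.6622,  1.561 ],
       [ 0.    ,  0.    ,  0.    ,  1.    ]])}
side {'camera_matrix': array([[490.6484,   0.    , 320.8933],
       [  0.    , 490.6484, 243.4169],
       [  0.    ,   0.    ,   1.    ]]), 'extrinsics': array([[ 0.9346, -0.3556, -0.0039, -0.4842],
       [-0.2732, -0.711 , -0.648 ,  0.2111],
       [ 0.2276,  0.6067, -0.7616,  0.8895],
       [ 0.    ,  0.    ,  0.    ,  1.    ]])}
wrist {'camera_matrix': array([[340.3846,   0.    , 319.6206],
       [  0.    , 340.3846, 242.0077],
       [  0.    ,   0.    ,   1.    ]]), 'tool_from_camera': array([[-0.0003, -0.947 , -0.3212,  0.0837],
       [ 1.    , -0.0002, -0.0004,  0.0008],
       [ 0.0003, -0.3212,  0.947 , -0.1631],
       [ 0.    ,  0.    ,  0.    ,  1.    ]])}
```

View pics/scene0.png

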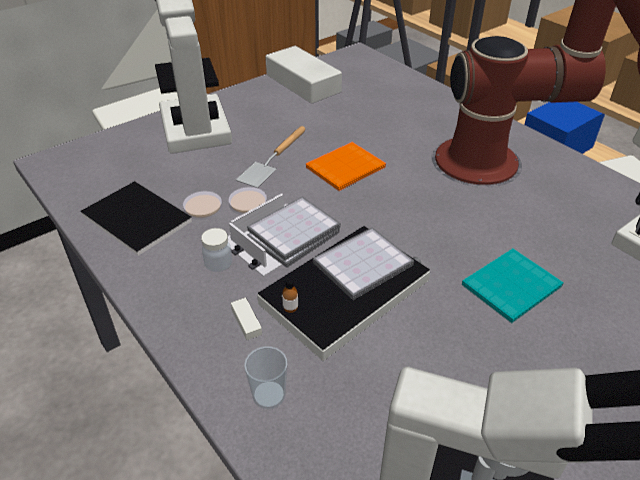

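View pics/side0.png

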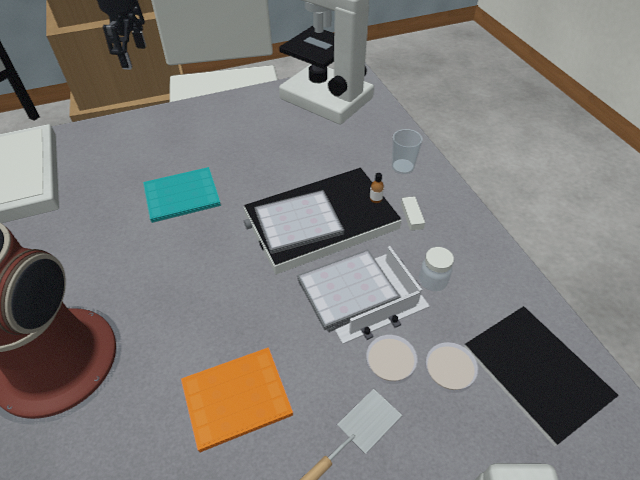

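The scene view shows the pile and stand near (280,235), the warmer near (345,290) with the loose tray, the jar at (215,250) and the bottle at (290,300). The side view shows the stand at (365,290), the warmer at (320,215), the bottle at (377,188), the jar at (438,265) and the dishes at (391,357) and (452,365). I'll work out rough positions, then take a closer look with the wrist camera.

```bash
cat > h.py <<'E'
import numpy as np,cv2
from scipy.spatial.transform import Rotation as R
from plant import manip
np.set_printoptions(precision=4,suppress=True)
def cam(n,s=None):
    p=manip.camera_params(n)
    if n!="wrist": return p["camera_matrix"],p["extrinsics"]
    T=np.eye(4);q=s["tool_rot"];T[:3,:3]=R.from_quat(np.roll(q,-1)).as_matrix();T[:3,3]=s["tool_pos"]
    return p["camera_matrix"],np.linalg.inv(T@p["tool_from_camera"])
def bp(KE,uv,z):
    K,E=KE;C=np.linalg.inv(E)
    d=C[:3,:3]@np.linalg.inv(K)@[*uv,1];o=C[:3,3]
    return o+d*(z-o[2])/d[2]
def pj(KE,P):
    K,E=KE;c=(np.asarray(P,float)@E[:3,:3].T+E[:3,3])@K.T
    return c[:,:2]/c[:,2:]
E
python3 - <<'E'
from h import *
c=cam("side")
for n,uv,z in [("warm L",(246,207),.034),("warm T",(362,170),.034),("warm R",(400,218),.034),("warm B",(274,265),.034),
 ("lo",(255,207),.048),("lo",(325,192),.048),("lo",(343,229),.048),("lo",(269,248),.048),
 ("pile",(299,286),.032),("pile",(368,252),.032),("pile",(398,291),.032),("pile",(330,325),.032),
 ("backtop far",(390,250),.052),("backtop near",(420,293),.052),("sidetop",(350,318),.052),("jar",(438,258),.075),("dish",(391,357),.015),("dish2",(452,365),.015),("bottle",(376,200),.034)]:
    print(n,bp(c,uv,z))
E
```

```text
warm L [0.4226 0.2175 0.034 ]
warm T [0.7136 0.238  0.034 ]
warm R [0.7269 0.0644 0.034 ]
warm B [0.4322 0.0388 0.034 ]
lo [0.4389 0.1964 0.048 ]
lo [0.5987 0.1855 0.048 ]
lo [0.5935 0.0676 0.048 ]
lo [0.4335 0.0735 0.048 ]
pile [ 0.4625 -0.0265  0.032 ]
pile [0.6231 0.0034 0.032 ]
pile [ 0.6369 -0.106   0.032 ]
pile [ 0.4868 -0.1293  0.032 ]
backtop far [ 0.6585 -0.0222  0.052 ]
backtop near [ 0.6648 -0.1365  0.052 ]
sidetop [ 0.5212 -0.1397  0.052 ]
jar [ 0.7251 -0.0896  0.075 ]
dish [ 0.5681 -0.2197  0.015 ]
dish2 [ 0.6615 -0.272   0.015 ]
bottle [0.7018 0.1337 0.034 ]
```

Run:
```python
import cv2
a=cv2.imread('pics/side0.png')[150:390,230:480]; b=cv2.imread('pics/scene0.png')[180:360,190:440]
cv2.imwrite('pics/c1.png',cv2.resize(a,None,fx=2.5,fy=2.5,interpolation=cv2.INTER_CUBIC))
```

```text
(no output)
```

View pics/c1.png

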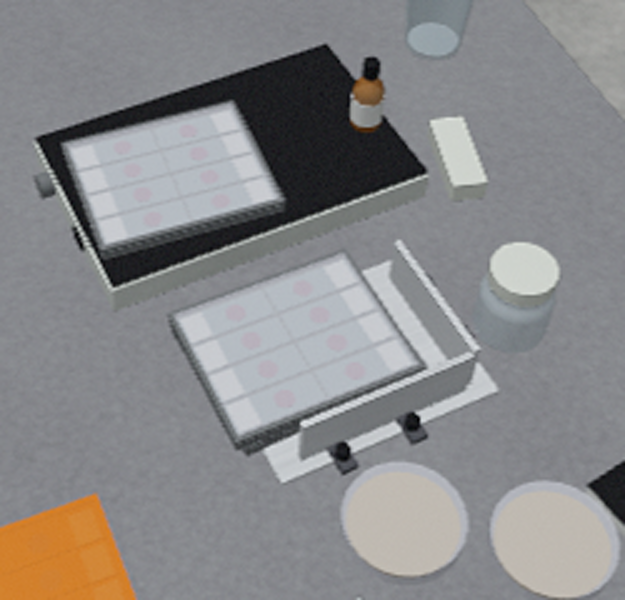

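>>> send_rows(
  increments=[
    {"dx":-0.895,"dy":-0.534,"dz":-0.22,"yaw":0.686,"claw":-1},
    {"dx":-0.895,"dy":-0.534,"dz":-0.22,"yaw":0.686,"claw":-1},
    {"dx":-0.895,"dy":-0.534,"dz":-0.22,"yaw":0.686,"claw":-1},
    {"dx":-0.895,"dy":-0.534,"dz":-0.22,"yaw":0.686,"claw":-1},
    {"dx":-0.895,"dy":-0.534,"dz":-0.22,"yaw":0.686,"claw":-1},
    {"dx":-0.895,"dy":-0.534,"dz":-0.22,"yaw":0.686,"claw":-1},
    {"dx":-0.895,"dy":-0.534,"dz":-0.22,"yaw":0.686,"claw":-1},
    {"dx":-0.895,"dy":-0.534,"dz":-0.22,"yaw":0.686,"claw":-1},
    {"dx":-0.895,"dy":-0.534,"dz":-0.22,"yaw":0.686,"claw":-1},
    {"dx":-0.895,"dy":-0.534,"dz":-0.22,"yaw":0.686,"claw":-1},
    {"dx":-0.895,"dy":-0.534,"dz":-0.22,"yaw":0.686,"claw":-1},
    {"dx":-0.895,"dy":-0.534,"dz":-0.22,"yaw":0.686,"claw":-1},
  ],
)

```text
time: 1.65
tool_pos: [0.5595, 0.1216, 0.3206]
tool_rot: [-0.0, 0.678, 0.735, -0.0]
contact_force: [-0.3, -0.1, -0.3]
gripper_width: 0.996
grasp_force: 0.0
```

Run:
```python
from h import *
import pickle
s=manip.state();print(s["tool_pos"],s["tool_rot"],s["contact_force"],s["joint_vel"])
pickle.dump(s,open("s1.pkl","wb"))
f=manip.grab_frame("wrist")[:,:,::-1];cv2.imwrite("pics/w1.png",f)
```

```text
[0.5595 0.1216 0.3206] [-0.0004  0.678   0.735  -0.0002] [-0.2718 -0.0628 -0.3257] [ 0.0034 -0.0034 -0.0022 -0.0017 -0.0017 -0.0024]
```

View pics/w1.png

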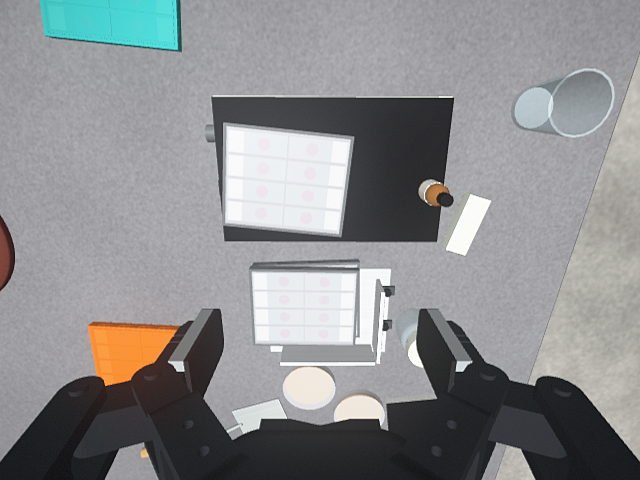

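The wrist view from above shows the warmer spanning (213,97) to (438,241), parallel to the image. The loose tray has corners near (223,123), (354,136), (342,237) and (222,226). The pile is at (252-360, 262-346) and the back wall at (380,320). I'll zoom in for corner readings.

Run:
```python
import cv2
a=cv2.imread('pics/w1.png')[235:375,235:415]
cv2.imwrite('pics/c2.png',cv2.resize(a,None,fx=4,fy=4,interpolation=cv2.INTER_CUBIC))
```

```text
(no output)
```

View pics/c2.png

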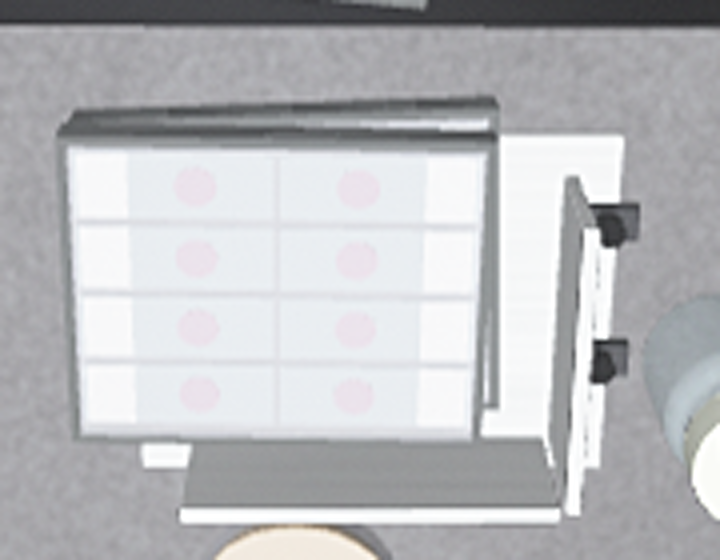

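Run:
```python
from h import *
import pickle
s=pickle.load(open("s1.pkl","rb"));KE=cam("wrist",s)
Rm=R.from_quat(np.roll(s["tool_rot"],-1)).as_matrix()
ex=Rm[:,1];ey=Rm[:,0]  # stand x,y approx
print(ex,ey)
def loc(uv,z):
    p=bp(KE,uv,z); return np.array([p@ex,p@ey,*p[:2]])
c=lambda x,y:(235+x/4-.4,235+y/4-.4)
for n,uv,z in [("mid tl",c(57,134),.032),("mid tr",c(490,135),.032),("mid br",c(478,440),.032),("mid bl",c(78,440),.032),
 ("low tl",c(75,109),.018),("low tr",c(497,98),.018),("low br",c(497,407),.018),
 ("back top +y",c(583,228),.052),("back top -y",c(567,512),.052),("back bot",c(551,437),.004),
 ("side top",c(183,510),.052),("side top",c(560,508),.052),("side bot",c(190,440),.004),("side bot",c(545,438),.004),
 ("warm",c(30,24),.034),("warm",c(680,26),.034),("warm bl",(225,241),.034),("warm br",(438,241),.034),("warm tl",(213,97),.034),("warm tr",(453,97),.034),
 ("loose tl",(223,123),.048),("loose tr",(354,136),.048),("loose br",(342,237),.048),("loose bl",(222,226),.048),("bottle",(430,192),.034+.02),("jar",(425,350),.075),("dish",(309,388),.015),("mailer",(468,225),.022)]:
    print(n,loc(uv,z))
print("tcp",s["tool_pos"]@ex,s["tool_pos"]@ey)
```

```text
[ 0.9967  0.0806 -0.0008] [-0.0806  0.9968  0.0002]
mid tl [ 0.4648 -0.0329  0.4659  0.0046]
mid tr [ 0.6206 -0.0333  0.6213  0.0168]
mid br [ 0.6204 -0.1624  0.6315 -0.1119]
mid bl [ 0.4643 -0.1624  0.4759 -0.1245]
low tl [ 0.4689 -0.0289  0.4697  0.0089]
low tr [ 0.6243 -0.0245  0.6242  0.0258]
low br [ 0.6291 -0.1569  0.6398 -0.1057]
back top +y [ 0.6522 -0.0602  0.655  -0.0075]
back top -y [ 0.6529 -0.1803  0.6654 -0.1271]
back bot [ 0.6539 -0.1809  0.6664 -0.1276]
side top [ 0.5068 -0.1795  0.5197 -0.1381]
side top [ 0.6502 -0.1785  0.6625 -0.1255]
side bot [ 0.5044 -0.1824  0.5174 -0.1412]
side bot [ 0.6514 -0.1814  0.6639 -0.1283]
warm [0.4586 0.0095 0.4564 0.0464]
warm [0.6851 0.0088 0.6822 0.0639]
warm bl [0.4347 0.0089 0.4326 0.0439]
warm br [0.7316 0.0089 0.7285 0.0678]
warm tl [0.4367 0.1941 0.4197 0.2287]
warm tr [0.7292 0.194  0.7112 0.2521]
loose tl [0.4499 0.1641 0.4353 0.1998]
loose tr [0.6087 0.149  0.5948 0.1976]
loose br [0.5967 0.0193 0.5933 0.0673]
loose bl [0.4367 0.0347 0.4326 0.0697]
bottle [0.7068 0.0812 0.698  0.1379]
jar [ 0.7163 -0.1406  0.7254 -0.0825]
dish [ 0.5485 -0.2614  0.5678 -0.2164]
mailer [0.7755 0.0286 0.7707 0.091 ]
tcp 0.5672430097417646 0.07620336463515524
```

Run:
```python
from h import *
p=manip.camera_params("wrist");K=p["camera_matrix"];E=np.linalg.inv(p["tool_from_camera"])
for z in (0,-.013,-.02):
  for x in (-.011,.011):
    for y in (-.0425,-.057): print(x,y,z,pj((K,E),[[x,y,z]]))
```

```text
-0.011 -0.0425 0 [[242.3386 310.9157]]
-0.011 -0.057 0 [[215.6549 310.919 ]]
0.011 -0.0425 0 [[239.2528 273.7918]]
0.011 -0.057 0 [[211.508  273.7962]]
-0.011 -0.0425 -0.013 [[236.8214 324.071 ]]
-0.011 -0.057 -0.013 [[208.2352 324.0741]]
0.011 -0.0425 -0.013 [[233.2704 284.749 ]]
0.011 -0.057 -0.013 [[203.463  284.7534]]
-0.011 -0.0425 -0.02 [[233.5117 331.9627]]
-0.011 -0.057 -0.02 [[203.7843 331.9657]]
0.011 -0.0425 -0.02 [[229.6653 291.3521]]
0.011 -0.057 -0.02 [[198.6149 291.3565]]
```

>>> send_rows(
  increments=[
    {"dx":0.278,"dy":-0.088,"dz":0.0,"claw":-1},
    {"dx":0.278,"dy":-0.088,"dz":0.0,"claw":-1},
    {"dx":0.278,"dy":-0.088,"dz":0.2,"claw":-1},
    {"dx":0.278,"dy":-0.088,"dz":0.3,"claw":-1},
    {"dx":0.278,"dy":-0.088,"dz":0.4,"claw":-1},
    {"dx":0.278,"dy":-0.088,"dz":0.5,"claw":-1},
    {"dx":0.278,"dy":-0.088,"dz":0.55,"claw":-1},
    {"dx":0.278,"dy":-0.088,"dz":0.58,"claw":-1},
    {"dx":0.278,"dy":-0.088,"dz":0.58,"claw":-1},
  ],
)

```text
invalid input
```

Run:
```python
from h import *
f=manip.grab_frame("side")[:,:,::-1];g=manip.grab_frame("scene")[:,:,::-1]
a=cv2.resize(f[100:300,230:430],None,fx=2.9,fy=2.9,interpolation=cv2.INTER_CUBIC)
b=cv2.resize(g[190:370,250:430],None,fx=1.2,fy=1.2)
cv2.imwrite("pics/c3.png",a);cv2.imwrite("pics/side3.png",f);cv2.imwrite("pics/scene3.png",g)
```

```text
(no output)
```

View pics/c3.png

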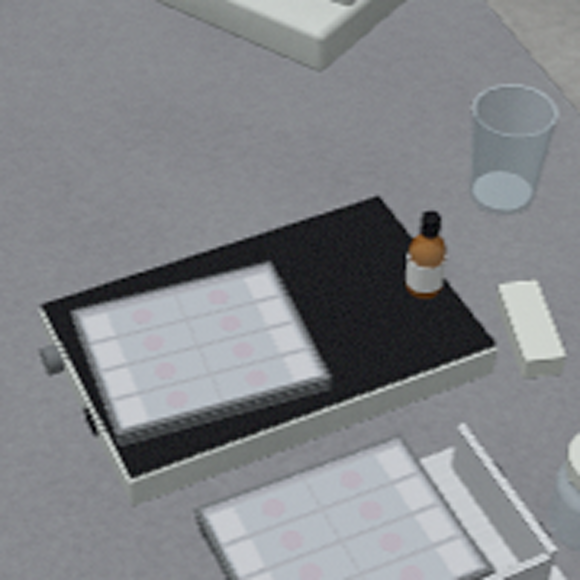

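The move was refused, so the arm hasn't moved and this picture shows the scene unchanged. I'll resend it with every field filled in.

>>> send_rows(
  increments=[
    {"dx":0.278,"dy":-0.088,"dz":0.0,"yaw":0,"claw":-1},
    {"dx":0.278,"dy":-0.088,"dz":0.0,"yaw":0,"claw":-1},
    {"dx":0.278,"dy":-0.088,"dz":0.2,"yaw":0,"claw":-1},
    {"dx":0.278,"dy":-0.088,"dz":0.3,"yaw":0,"claw":-1},
    {"dx":0.278,"dy":-0.088,"dz":0.4,"yaw":0,"claw":-1},
    {"dx":0.278,"dy":-0.088,"dz":0.5,"yaw":0,"claw":-1},
    {"dx":0.278,"dy":-0.088,"dz":0.55,"yaw":0,"claw":-1},
    {"dx":0.278,"dy":-0.088,"dz":0.58,"yaw":0,"claw":-1},
    {"dx":0.278,"dy":-0.088,"dz":0.58,"yaw":0,"claw":-1},
  ],
)

```text
time: 2.92
tool_pos: [0.5051, 0.2558, 0.0308]
tool_rot: [-0.0, 0.678, 0.735, -0.0]
contact_force: [-0.7, 1.3, 0.1]
gripper_width: 1.002
grasp_force: 0.0
```

Run:
```python
from h import *
f=manip.grab_frame("side")[:,:,::-1]
s=manip.state();KE=cam("side");Rm=R.from_quat(np.roll(s["tool_rot"],-1)).as_matrix()
s4=4;f=f.copy();big=cv2.resize(f[120:260,230:410],None,fx=s4,fy=s4,interpolation=cv2.INTER_CUBIC)
for y in(-.057,.057):
  for z,c in((0,(0,0,255)),(-.013,(0,255,0)),(-.03,(255,0,0))):
    q=pj(KE,[s["tool_pos"]+Rm@[-.011,y,z]])[0];q=(q-[230,120]+.4)*s4
    cv2.circle(big,tuple(int(v) for v in q),3,c,-1)
cv2.imwrite("pics/c4.png",big)
```

```text
(no output)
```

View pics/c4.png

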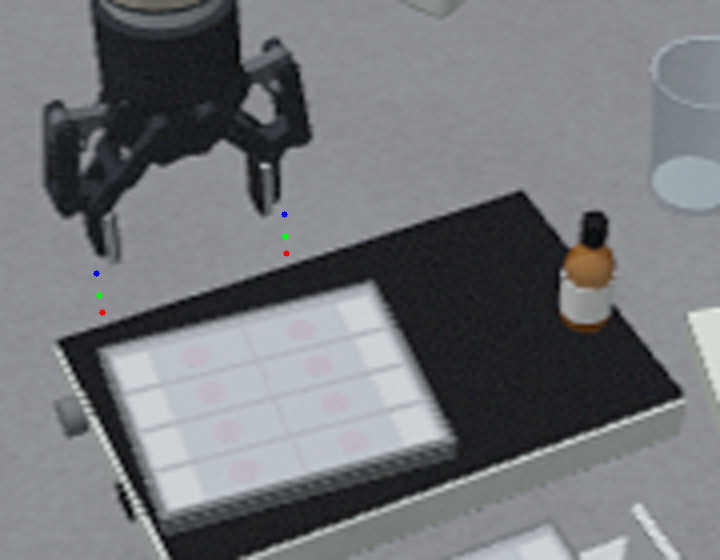

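The fingertips show at (112,262) and (267,214) in this crop, well above the marks, so the open tips sit higher than I assumed. I'll solve for how much.

Run:
```python
from h import *
from scipy.optimize import fsolve
s=manip.state();KE=cam("side");Rm=R.from_quat(np.roll(s["tool_rot"],-1)).as_matrix();print(s["tool_pos"])
for x in(-.011,0,.011):
  for uv in((112,262),(267,214)):
    t=np.array(uv)/4+[230,120]-.4
    r=fsolve(lambda p:pj(KE,[s["tool_pos"]+Rm@[x,p[0],p[1]]])[0]-t,[0,-.02]);print(x,r)
```

```text
[0.5061 0.2561 0.0321]
-0.011 [-0.0473 -0.0349]
-0.011 [ 0.0465 -0.0342]
0 [-0.0443 -0.0245]
0 [ 0.0508 -0.0237]
0.011 [-0.0413 -0.0141]
0.011 [ 0.0551 -0.0133]
```

>>> send_rows(
  increments=[
    {"dx":0,"dy":0,"dz":0.05,"yaw":0,"claw":-1},
    {"dx":0,"dy":0,"dz":0.05,"yaw":0,"claw":-1},
    {"dx":-0.02,"dy":0,"dz":0.05,"yaw":0,"claw":-1},
    {"dx":-0.04,"dy":0,"dz":0.05,"yaw":0,"claw":-1},
    {"dx":-0.06,"dy":0,"dz":0.05,"yaw":0,"claw":-1},
    {"dx":-0.075,"dy":0,"dz":0.05,"yaw":0,"claw":-1},
    {"dx":-0.085,"dy":0,"dz":0.05,"yaw":0,"claw":-1},
    {"dx":-0.095,"dy":0,"dz":0.05,"yaw":0,"claw":-1},
    {"dx":-0.105,"dy":0,"dz":0.05,"yaw":0,"claw":-1},
    {"dx":-0.115,"dy":0,"dz":0.05,"yaw":0,"claw":-1},
    {"dx":-0.125,"dy":0,"dz":0.05,"yaw":0,"claw":-1},
  ],
)

```text
time: 4.35
tool_pos: [0.5103, 0.1931, 0.0061]
tool_rot: [-0.0, 0.679, 0.735, 0.0]
contact_force: [-0.6, 1.1, -0.7]
gripper_width: 1.002
grasp_force: 0.4
```

Run:
```python
from h import *
f=manip.grab_frame("side")[:,:,::-1]
g=manip.grab_frame("wrist")[:,:,::-1];s=manip.state();print(s["tool_pos"],s["contact_force"],s["tool_rot"])
a=cv2.resize(f[120:270,230:410],(600,500),interpolation=cv2.INTER_CUBIC)
cv2.imwrite("pics/c5.png",np.hstack([cv2.resize(f[130:260,235:365],(500,500),interpolation=cv2.INTER_CUBIC),cv2.resize(g[240:440,180:300],(300,500))]))
```

```text
[0.5105 0.1928 0.0061] [-0.5941 -0.0143  0.2272] [ 0.0002  0.6787  0.7344 -0.0001]
```

View pics/c5.png

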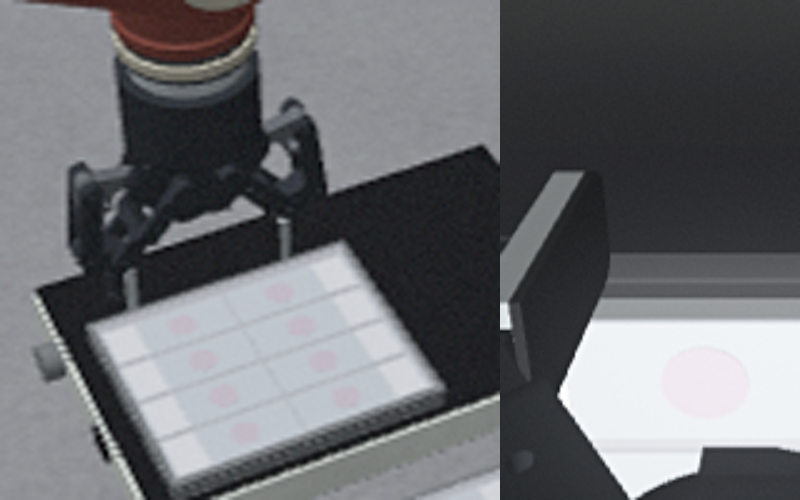

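The tray is squared against both fingers and the force is low. I'll keep sliding it across the gap.

>>> send_rows(
  increments=[
    {"dx":-0.02,"dy":0,"dz":0,"yaw":0,"claw":-1},
    {"dx":-0.04,"dy":0,"dz":0,"yaw":0,"claw":-1},
    {"dx":-0.06,"dy":0,"dz":0,"yaw":0,"claw":-1},
    {"dx":-0.08,"dy":0,"dz":0,"yaw":0,"claw":-1},
    {"dx":-0.1,"dy":0,"dz":0,"yaw":0,"claw":-1},
    {"dx":-0.12,"dy":0,"dz":0,"yaw":0,"claw":-1},
    {"dx":-0.14,"dy":0,"dz":0,"yaw":0,"claw":-1},
    {"dx":-0.16,"dy":0,"dz":0,"yaw":0,"claw":-1},
    {"dx":-0.18,"dy":0,"dz":0,"yaw":0,"claw":-1},
    {"dx":-0.2,"dy":0,"dz":0,"yaw":0,"claw":-1},
    {"dx":-0.22,"dy":0,"dz":0,"yaw":0,"claw":-1},
    {"dx":-0.24,"dy":0,"dz":0,"yaw":0,"claw":-1},
  ],
)

```text
time: 5.95
tool_pos: [0.5198, 0.073, 0.0061]
tool_rot: [-0.0, 0.679, 0.734, -0.0]
contact_force: [0.1, 0.7, 0.1]
gripper_width: 1.003
grasp_force: 0.3
```

>>> send_rows(
  increments=[
    {"dx":-0.02,"dy":0,"dz":0,"yaw":0,"claw":-1},
    {"dx":-0.04,"dy":0,"dz":0,"yaw":0,"claw":-1},
    {"dx":-0.06,"dy":0,"dz":0,"yaw":0,"claw":-1},
    {"dx":-0.08,"dy":0,"dz":0,"yaw":0,"claw":-1},
    {"dx":-0.1,"dy":0,"dz":0,"yaw":0,"claw":-1},
    {"dx":-0.115,"dy":0,"dz":0,"yaw":0,"claw":-1},
    {"dx":-0.115,"dy":0,"dz":0,"yaw":0,"claw":-1},
  ],
)

```text
time: 6.82
tool_pos: [0.5245, 0.0158, 0.0062]
tool_rot: [0.0, 0.679, 0.734, -0.0]
contact_force: [-0.2, -0.3, 0.2]
gripper_width: 1.0
grasp_force: 0.0
```

Run:
```python
from h import *
s=manip.state();p=s["tool_pos"];print(s["time"],p,s["contact_force"],"u,v",p@[.9967,.0806,0],p@[-.0806,.9967,0])
```

```text
6.825 [0.5245 0.0158 0.0062] [-0.1945 -0.3033  0.1998] u,v 0.5240410238382297 -0.026538350906283197
```

>>> send_rows(
  increments=[
    {"dx":0.03,"dy":0,"dz":0,"yaw":0,"claw":-1},
    {"dx":0.03,"dy":0,"dz":-0.1,"yaw":0,"claw":-1},
    {"dx":0.03,"dy":0,"dz":-0.2,"yaw":-0.1,"claw":-1},
    {"dx":-0.157,"dy":-0.248,"dz":-0.2,"yaw":-1,"claw":-1},
    {"dx":-0.157,"dy":-0.248,"dz":-0.2,"yaw":-1,"claw":-1},
    {"dx":-0.157,"dy":-0.248,"dz":-0.2,"yaw":-1,"claw":-1},
    {"dx":-0.157,"dy":-0.248,"dz":-0.2,"yaw":-1,"claw":-1},
    {"dx":-0.157,"dy":-0.248,"dz":-0.2,"yaw":-1,"claw":-1},
    {"dx":-0.157,"dy":-0.248,"dz":-0.2,"yaw":-1,"claw":-1},
    {"dx":-0.157,"dy":-0.248,"dz":-0.2,"yaw":-1,"claw":-1},
    {"dx":-0.157,"dy":-0.248,"dz":-0.2,"yaw":-1,"claw":-1},
    {"dx":-0.157,"dy":-0.248,"dz":-0.2,"yaw":-1,"claw":-1},
  ],
)

```text
time: 8.32
tool_pos: [0.4069, -0.0708, 0.106]
tool_rot: [-0.0, -0.004, 1.0, 0.0]
contact_force: [-0.2, -0.1, 0.0]
gripper_width: 1.002
grasp_force: 0.0
```

```bash
cat >> h.py <<'E'
A=.0806
def st():
    s=manip.state();p=s["tool_pos"];Rm=R.from_quat(np.roll(s["tool_rot"],-1)).as_matrix()
    ex=np.array([np.cos(A),np.sin(A),0]);ey=np.array([-np.sin(A),np.cos(A),0]);f=s["contact_force"]
    print("t",round(s["time"],2),"u,v,z",np.array([p@ex,p@ey,p[2]]),"F",np.array([f@ex,f@ey,f[2]]),"toolx ang",np.arctan2(Rm[1,0],Rm[0,0])-A)
    return s
E
python3 - <<'E'
from h import *
import pickle
s=st();pickle.dump(s,open("s2.pkl","wb"));cv2.imwrite("pics/w2.png",manip.grab_frame("wrist")[:,:,::-1])
cv2.imwrite("pics/side4.png",manip.grab_frame("side")[:,:,::-1])
E
```

```text
t 8.32 u,v,z [ 0.3999 -0.1033  0.106 ] F [-0.1766 -0.057   0.0239] toolx ang -3.2136266830141547
```

>>> send_rows(
  increments=[
    {"dx":0,"dy":0,"dz":0.1,"yaw":-0.048,"claw":-1},
    {"dx":0,"dy":0,"dz":0.18,"yaw":-0.048,"claw":-1},
    {"dx":0,"dy":0,"dz":0.23,"yaw":-0.048,"claw":-1},
    {"dx":0,"dy":0,"dz":0.256,"yaw":-0.048,"claw":-1},
    {"dx":0,"dy":0,"dz":0.256,"yaw":-0.048,"claw":-1},
  ],
)

```text
time: 9.05
tool_pos: [0.4065, -0.0713, -0.0224]
tool_rot: [-0.001, -0.04, 0.999, 0.0]
contact_force: [0.1, -0.1, 0.5]
gripper_width: 1.001
grasp_force: 0.0
```

Run:
```python
from h import *
st()
```

```text
t 9.05 u,v,z [ 0.3994 -0.1038 -0.0224] F [ 0.0997 -0.1044  0.4677] toolx ang -3.1420950130017644
```

>>> send_rows(
  increments=[
    {"dx":-0.015,"dy":0,"dz":0,"yaw":0,"claw":-1},
    {"dx":-0.03,"dy":0,"dz":0,"yaw":0,"claw":-1},
    {"dx":-0.045,"dy":0,"dz":0,"yaw":0,"claw":-1},
    {"dx":-0.055,"dy":0,"dz":0,"yaw":0,"claw":-1},
    {"dx":-0.065,"dy":0,"dz":0,"yaw":0,"claw":-1},
    {"dx":-0.075,"dy":0,"dz":0,"yaw":0,"claw":-1},
    {"dx":-0.085,"dy":0,"dz":0,"yaw":0,"claw":-1},
    {"dx":-0.095,"dy":0,"dz":0,"yaw":0,"claw":-1},
    {"dx":-0.105,"dy":0,"dz":0,"yaw":0,"claw":-1},
    {"dx":-0.113,"dy":0,"dz":0,"yaw":0,"claw":-1},
    {"dx":-0.121,"dy":0,"dz":0,"yaw":0,"claw":-1},
    {"dx":-0.129,"dy":0,"dz":0,"yaw":0,"claw":-1},
  ],
)

```text
time: 10.55
tool_pos: [0.471, -0.0664, -0.0222]
tool_rot: [-0.001, -0.04, 0.999, 0.0]
contact_force: [-3.0, 0.5, 0.9]
gripper_width: 1.002
grasp_force: 1.2
```

Run:
```python
from h import *
import pickle
s=st();pickle.dump(s,open("s3.pkl","wb"))
cv2.imwrite("pics/w3.png",manip.grab_frame("wrist")[:,:,::-1])
f=manip.grab_frame("side")[:,:,::-1];cv2.imwrite("pics/side5.png",f)
g=manip.grab_frame("scene")[:,:,::-1];cv2.imwrite("pics/scene5.png",g)
cv2.imwrite("pics/c6.png",np.hstack([cv2.resize(f[220:360,270:410],(400,400),interpolation=cv2.INTER_CUBIC),cv2.resize(g[170:290,215:335],(400,400),interpolation=cv2.INTER_CUBIC)]))
```

```text
t 10.55 u,v,z [ 0.4641 -0.1041 -0.0222] F [-2.9456  0.7043  0.931 ] toolx ang -3.1419859109695225
```

View pics/c6.png

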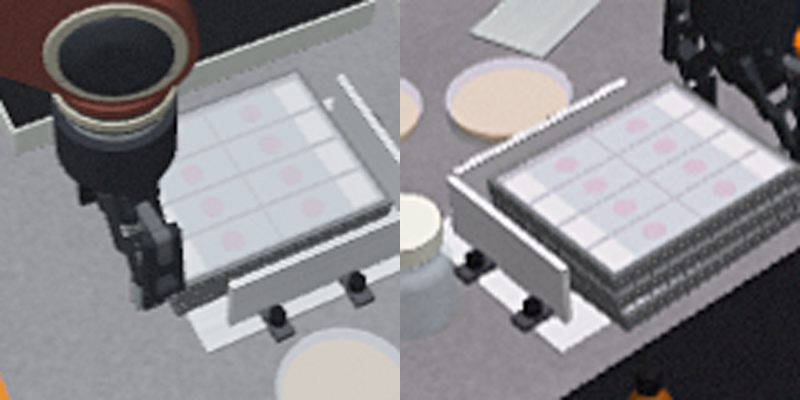

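All three trays are piled with the loose one on top, and the fingers are bearing on the -x sides. I'll creep towards the back wall.

>>> send_rows(
  increments=[
    {"dx":-0.006,"dy":0,"dz":0,"yaw":0,"claw":-1},
    {"dx":-0.012,"dy":0,"dz":0,"yaw":0,"claw":-1},
    {"dx":-0.016,"dy":0,"dz":0,"yaw":0,"claw":-1},
    {"dx":-0.02,"dy":0,"dz":0,"yaw":0,"claw":-1},
    {"dx":-0.023,"dy":0,"dz":0,"yaw":0,"claw":-1},
  ],
)

```text
time: 11.32
tool_pos: [0.4827, -0.0656, -0.022]
tool_rot: [-0.0, -0.04, 0.999, 0.0]
contact_force: [-3.0, -0.3, 0.6]
gripper_width: 0.998
grasp_force: 1.2
```

>>> send_rows(
  increments=[
    {"dx":-0.002,"dy":0,"dz":0,"yaw":0,"claw":-1},
    {"dx":-0.003,"dy":0,"dz":0,"yaw":0,"claw":-1},
  ],
)

```text
time: 11.58
tool_pos: [0.4842, -0.0654, -0.0219]
tool_rot: [-0.0, -0.04, 0.999, 0.0]
contact_force: [-2.4, 0.1, -0.8]
gripper_width: 1.001
grasp_force: 1.2
```

```bash
python3 -c "
from h import *
st()"
```

```text
t 11.57 u,v,z [ 0.4773 -0.1042 -0.0219] F [-2.3424  0.3076 -0.8293] toolx ang -3.141997594305332
```

>>> send_rows(
  increments=[
    {"dx":-0.002,"dy":0,"dz":0,"yaw":0,"claw":-1},
    {"dx":-0.003,"dy":0,"dz":0,"yaw":0,"claw":-1},
  ],
)

```text
time: 11.82
tool_pos: [0.4857, -0.0653, -0.0219]
tool_rot: [-0.0, -0.04, 0.999, 0.0]
contact_force: [-2.1, 0.1, -0.1]
gripper_width: 1.0
grasp_force: 1.1
```

>>> send_rows(
  increments=[
    {"dx":-0.002,"dy":0,"dz":0,"yaw":0,"claw":-1},
    {"dx":-0.002,"dy":0,"dz":0,"yaw":0,"claw":-1},
  ],
)

```text
time: 12.08
tool_pos: [0.4868, -0.0653, -0.0219]
tool_rot: [0.0, -0.04, 0.999, -0.0]
contact_force: [-1.7, 0.4, -0.7]
gripper_width: 1.004
grasp_force: 0.9
```

>>> send_rows(
  increments=[
    {"dx":-0.002,"dy":0,"dz":0,"yaw":0,"claw":-1},
    {"dx":-0.002,"dy":0,"dz":0,"yaw":0,"claw":-1},
  ],
)

```text
time: 12.32
tool_pos: [0.4876, -0.0652, -0.0219]
tool_rot: [-0.0, -0.04, 0.999, -0.0]
contact_force: [-2.8, -0.3, -0.1]
gripper_width: 1.005
grasp_force: 1.4
```

>>> send_rows(
  increments=[
    {"dx":-0.001,"dy":0,"dz":0,"yaw":0,"claw":-1},
    {"dx":-0.001,"dy":0,"dz":0,"yaw":0,"claw":-1},
  ],
)

```text
time: 12.58
tool_pos: [0.4877, -0.0651, -0.022]
tool_rot: [-0.001, -0.04, 0.999, 0.0]
contact_force: [-6.0, -0.7, 2.4]
gripper_width: 1.001
grasp_force: 2.6
```

>>> send_rows(
  increments=[
    {"dx":-0.001,"dy":0,"dz":0,"yaw":0,"claw":-1},
    {"dx":-0.001,"dy":0,"dz":0,"yaw":0,"claw":-1},
  ],
)

```text
time: 12.82
tool_pos: [0.488, -0.065, -0.0221]
tool_rot: [-0.001, -0.04, 0.999, 0.0]
contact_force: [-6.0, -0.6, 1.2]
gripper_width: 0.995
grasp_force: 2.7
```

>>> send_rows(
  increments=[
    {"dx":-0.001,"dy":0,"dz":0,"yaw":0,"claw":-1},
    {"dx":-0.001,"dy":0,"dz":0,"yaw":0,"claw":-1},
  ],
)

```text
time: 13.08
tool_pos: [0.4883, -0.0649, -0.0222]
tool_rot: [-0.001, -0.04, 0.999, 0.0]
contact_force: [-5.3, -0.7, 1.5]
gripper_width: 0.998
grasp_force: 2.8
```

>>> send_rows(
  increments=[
    {"dx":0.02,"dy":0,"dz":0,"yaw":0,"claw":-1},
    {"dx":0.06,"dy":0,"dz":0,"yaw":0,"claw":-1},
    {"dx":0.08,"dy":0,"dz":-0.1,"yaw":0,"claw":-1},
    {"dx":0.08,"dy":0,"dz":-0.2,"yaw":0,"claw":-1},
    {"dx":0.08,"dy":0,"dz":-0.26,"yaw":0.1,"claw":-1},
    {"dx":-0.183,"dy":0.19,"dz":-0.26,"yaw":1,"claw":-1},
    {"dx":-0.183,"dy":0.19,"dz":-0.26,"yaw":1,"claw":-1},
    {"dx":-0.183,"dy":0.19,"dz":-0.26,"yaw":1,"claw":-1},
    {"dx":-0.183,"dy":0.19,"dz":-0.26,"yaw":1,"claw":-1},
    {"dx":-0.183,"dy":0.19,"dz":-0.26,"yaw":1,"claw":-1},
    {"dx":-0.183,"dy":0.19,"dz":-0.26,"yaw":1,"claw":-1},
    {"dx":-0.183,"dy":0.19,"dz":-0.26,"yaw":1,"claw":-1},
    {"dx":-0.183,"dy":0.19,"dz":-0.26,"yaw":1,"claw":-1},
    {"dx":-0.183,"dy":0.19,"dz":-0.26,"yaw":1,"claw":-1},
  ],
)

```text
time: 14.82
tool_pos: [0.5733, 0.037, 0.1086]
tool_rot: [0.001, 0.652, 0.759, 0.001]
contact_force: [0.0, 1.1, -0.4]
gripper_width: 1.0
grasp_force: 0.0
```

>>> send_rows(
  increments=[
    {"dx":0,"dy":0,"dz":0,"yaw":0.047,"claw":-1},
    {"dx":0,"dy":0,"dz":0,"yaw":0.047,"claw":-1},
  ],
)

```text
time: 15.08
tool_pos: [0.573, 0.037, 0.1084]
tool_rot: [0.0, 0.678, 0.735, 0.0]
contact_force: [0.4, -0.5, -0.9]
gripper_width: 1.001
grasp_force: 0.0
```

Run:
```python
from h import *
import pickle
s=st();g=manip.grab_frame("wrist")[:,:,::-1];cv2.imwrite("pics/w4.png",g);pickle.dump(s,open("s4.pkl","wb"))
KE=cam("wrist",s);ex=np.array([np.cos(A),np.sin(A),0]);ey=np.array([-np.sin(A),np.cos(A),0])
gr=g[:,:,1].astype(float)
for u in(.53,.57,.61):   # brightness profile across the gap along v
    P=[u*ex+v*ey+[0,0,.034] for v in np.arange(-.07,.02,.002)]
    q=pj(KE,P); print(u,[int(cv2.getRectSubPix(gr.astype(np.float32),(1,1),tuple(map(float,x)))[0,0]) for x in q],q[0],q[-1])
```

```text
t 15.07 u,v,z [ 0.5741 -0.0093  0.1084] F [ 0.3666 -0.4953 -0.8517] toolx ang 1.5721033955827675
0.53 [238, 238, 238, 238, 238, 237, 238, 238, 238, 238, 226, 151, 152, 107, 106, 91, 131, 151, 119, 102, 88, 144, 124, 92, 89, 167, 167, 170, 168, 163, 168, 171, 168, 169, 172, 163, 163, 163, 165, 160, 43, 48, 49, 48, 47, 46] [264.7238 317.9819] [258.2975 207.3565]
0.57 [239, 239, 239, 239, 239, 239, 239, 239, 238, 239, 226, 152, 152, 108, 100, 91, 131, 152, 106, 96, 86, 149, 131, 96, 78, 168, 168, 172, 170, 165, 168, 166, 168, 170, 162, 158, 163, 166, 162, 159, 44, 47, 47, 48, 47, 47] [314.9135 318.0017] [314.48   207.4007]
0.61 [238, 228, 228, 227, 227, 233, 238, 238, 238, 238, 227, 153, 151, 110, 101, 91, 111, 155, 92, 91, 94, 152, 139, 101, 83, 162, 162, 166, 167, 173, 168, 166, 162, 162, 164, 164, 166, 163, 162, 141, 44, 45, 45, 45, 45, 44] [365.0854 318.0215] [370.64   207.4448]
```

The profile shows all three trays square to the stand, with the +y edges at about -38 to -30 mm and the warmer edge at +9 mm. The fingers will fit in the gap.

>>> send_rows(
  increments=[
    {"dx":0,"dy":0,"dz":0.1,"yaw":0,"claw":-1},
    {"dx":0,"dy":0,"dz":0.17,"yaw":0,"claw":-1},
    {"dx":0,"dy":0,"dz":0.22,"yaw":0,"claw":-1},
    {"dx":0,"dy":0,"dz":0.25,"yaw":0,"claw":-1},
    {"dx":0,"dy":0,"dz":0.261,"yaw":0,"claw":-1},
    {"dx":0,"dy":0,"dz":0.261,"yaw":0,"claw":-1},
  ],
)

```text
time: 15.88
tool_pos: [0.5733, 0.037, -0.0218]
tool_rot: [0.0, 0.678, 0.735, 0.0]
contact_force: [-0.3, 0.5, -0.7]
gripper_width: 1.001
grasp_force: 0.0
```

>>> send_rows(
  increments=[
    {"dx":-0.008,"dy":0,"dz":0,"yaw":0,"claw":-1},
    {"dx":-0.016,"dy":0,"dz":0,"yaw":0,"claw":-1},
    {"dx":-0.024,"dy":0,"dz":0,"yaw":0,"claw":-1},
    {"dx":-0.03,"dy":0,"dz":0,"yaw":0,"claw":-1},
    {"dx":-0.036,"dy":0,"dz":0,"yaw":0,"claw":-1},
  ],
)

```text
time: 16.5
tool_pos: [0.5744, 0.0192, -0.0221]
tool_rot: [-0.0, 0.678, 0.735, 0.0]
contact_force: [-0.0, 1.6, 1.3]
gripper_width: 0.999
grasp_force: 1.4
```

```bash
python3 -c "
from h import *
st()"
```

```text
t 16.5 u,v,z [ 0.5741 -0.0271 -0.0221] F [0.0954 1.6363 1.2888] toolx ang 1.5704572635232452
```

>>> send_rows(
  increments=[
    {"dx":-0.005,"dy":0,"dz":0,"yaw":0,"claw":-1},
    {"dx":-0.009,"dy":0,"dz":0,"yaw":0,"claw":-1},
    {"dx":-0.013,"dy":0,"dz":0,"yaw":0,"claw":-1},
  ],
)

```text
time: 16.88
tool_pos: [0.5747, 0.0126, -0.0224]
tool_rot: [-0.0, 0.678, 0.735, 0.0]
contact_force: [0.4, 3.7, 1.6]
gripper_width: 0.999
grasp_force: 1.7
```

>>> send_rows(
  increments=[
    {"dx":-0.002,"dy":0,"dz":0,"yaw":0,"claw":-1},
    {"dx":-0.003,"dy":0,"dz":0,"yaw":0,"claw":-1},
  ],
)

```text
time: 17.12
tool_pos: [0.5748, 0.0111, -0.0224]
tool_rot: [-0.0, 0.678, 0.735, 0.0]
contact_force: [-1.1, 3.5, 1.9]
gripper_width: 1.0
grasp_force: 1.7
```

>>> send_rows(
  increments=[
    {"dx":-0.002,"dy":0,"dz":0,"yaw":0,"claw":-1},
    {"dx":-0.002,"dy":0,"dz":0,"yaw":0,"claw":-1},
  ],
)

```text
time: 17.38
tool_pos: [0.5749, 0.0101, -0.0224]
tool_rot: [-0.0, 0.678, 0.735, -0.0]
contact_force: [-0.4, 3.6, 2.1]
gripper_width: 0.995
grasp_force: 1.8
```

```bash
python3 -c "
from h import *
st()"
```

```text
t 17.38 u,v,z [ 0.5738 -0.0362 -0.0224] F [-0.1465  3.5844  2.1376] toolx ang 1.570739968211234
```

>>> send_rows(
  increments=[
    {"dx":-0.001,"dy":0,"dz":0,"yaw":0,"claw":-1},
    {"dx":-0.0015,"dy":0,"dz":0,"yaw":0,"claw":-1},
  ],
)

```text
time: 17.62
tool_pos: [0.575, 0.0094, -0.0224]
tool_rot: [-0.0, 0.678, 0.735, -0.0]
contact_force: [-0.9, 4.6, 1.1]
gripper_width: 0.998
grasp_force: 1.9
```

>>> send_rows(
  increments=[
    {"dx":-0.001,"dy":0,"dz":0,"yaw":0,"claw":-1},
    {"dx":-0.001,"dy":0,"dz":0,"yaw":0,"claw":-1},
  ],
)

```text
time: 17.88
tool_pos: [0.575, 0.0088, -0.0224]
tool_rot: [0.0, 0.678, 0.735, -0.0]
contact_force: [-0.7, 4.8, 2.0]
gripper_width: 1.005
grasp_force: 1.8
```

>>> send_rows(
  increments=[
    {"dx":-0.001,"dy":0,"dz":0,"yaw":0,"claw":-1},
    {"dx":-0.001,"dy":0,"dz":0,"yaw":0,"claw":-1},
  ],
)

```text
time: 18.12
tool_pos: [0.5751, 0.0082, -0.0224]
tool_rot: [0.0, 0.678, 0.735, -0.0]
contact_force: [-0.4, 3.2, 0.6]
gripper_width: 0.994
grasp_force: 1.8
```

>>> send_rows(
  increments=[
    {"dx":-0.001,"dy":0,"dz":0,"yaw":0,"claw":-1},
    {"dx":-0.001,"dy":0,"dz":0,"yaw":0,"claw":-1},
  ],
)

```text
time: 18.38
tool_pos: [0.5751, 0.0078, -0.0224]
tool_rot: [0.0, 0.678, 0.735, -0.0]
contact_force: [-1.1, 3.9, 1.0]
gripper_width: 1.002
grasp_force: 1.8
```

>>> send_rows(
  increments=[
    {"dx":-0.001,"dy":0,"dz":0,"yaw":0,"claw":-1},
    {"dx":-0.001,"dy":0,"dz":0,"yaw":0,"claw":-1},
  ],
)

```text
time: 18.62
tool_pos: [0.5751, 0.0073, -0.0224]
tool_rot: [-0.0, 0.678, 0.735, 0.0]
contact_force: [-0.5, 4.3, 1.5]
gripper_width: 0.997
grasp_force: 1.9
```

>>> send_rows(
  increments=[
    {"dx":-0.001,"dy":0,"dz":0,"yaw":0,"claw":-1},
    {"dx":-0.001,"dy":0,"dz":0,"yaw":0,"claw":-1},
  ],
)

```text
time: 18.88
tool_pos: [0.5751, 0.0073, -0.0224]
tool_rot: [-0.0, 0.678, 0.735, 0.0]
contact_force: [-0.2, 4.9, 2.0]
gripper_width: 1.001
grasp_force: 2.9
```

>>> send_rows(
  increments=[
    {"dx":-0.001,"dy":0,"dz":0,"yaw":0,"claw":-1},
    {"dx":-0.001,"dy":0,"dz":0,"yaw":0,"claw":-1},
  ],
)

```text
time: 19.12
tool_pos: [0.5751, 0.0074, -0.0224]
tool_rot: [-0.001, 0.678, 0.735, 0.001]
contact_force: [-1.7, 8.1, 0.9]
gripper_width: 1.003
grasp_force: 3.8
```

>>> send_rows(
  increments=[
    {"dx":-0.001,"dy":0,"dz":0,"yaw":0,"claw":-1},
    {"dx":-0.001,"dy":0,"dz":0,"yaw":0,"claw":-1},
  ],
)

```text
time: 19.38
tool_pos: [0.5751, 0.0074, -0.0224]
tool_rot: [-0.001, 0.678, 0.735, 0.001]
contact_force: [-0.1, 8.8, 1.8]
gripper_width: 0.999
grasp_force: 4.7
```

Solid contact with the side wall. I'll go back for a final light touch in x.

>>> send_rows(
  increments=[
    {"dx":0.02,"dy":0,"dz":0,"yaw":0,"claw":-1},
    {"dx":0.044,"dy":0,"dz":0,"yaw":0,"claw":-1},
    {"dx":0.044,"dy":0,"dz":-0.1,"yaw":0,"claw":-1},
    {"dx":0.044,"dy":0,"dz":-0.2,"yaw":0,"claw":-1},
    {"dx":0.044,"dy":0,"dz":-0.26,"yaw":-0.1,"claw":-1},
    {"dx":-0.152,"dy":-0.238,"dz":-0.26,"yaw":-1,"claw":-1},
    {"dx":-0.152,"dy":-0.238,"dz":-0.26,"yaw":-1,"claw":-1},
    {"dx":-0.152,"dy":-0.238,"dz":-0.26,"yaw":-1,"claw":-1},
    {"dx":-0.152,"dy":-0.238,"dz":-0.26,"yaw":-1,"claw":-1},
    {"dx":-0.152,"dy":-0.238,"dz":-0.26,"yaw":-1,"claw":-1},
    {"dx":-0.152,"dy":-0.238,"dz":-0.26,"yaw":-1,"claw":-1},
    {"dx":-0.152,"dy":-0.238,"dz":-0.26,"yaw":-1,"claw":-1},
    {"dx":-0.152,"dy":-0.238,"dz":-0.26,"yaw":-1,"claw":-1},
    {"dx":-0.152,"dy":-0.238,"dz":-0.26,"yaw":-1,"claw":-1},
    {"dx":-0.152,"dy":-0.238,"dz":-0.26,"yaw":-1,"claw":-1},
  ],
)

```text
time: 21.25
tool_pos: [0.4627, -0.0795, 0.1076]
tool_rot: [-0.0, -0.005, 1.0, -0.0]
contact_force: [-0.2, -0.2, -0.1]
gripper_width: 0.999
grasp_force: 0.0
```

>>> send_rows(
  increments=[
    {"dx":0,"dy":0,"dz":0,"yaw":-0.047,"claw":-1},
    {"dx":0,"dy":0,"dz":0,"yaw":-0.047,"claw":-1},
  ],
)

```text
time: 21.5
tool_pos: [0.4627, -0.0795, 0.1076]
tool_rot: [-0.0, -0.04, 0.999, -0.0]
contact_force: [0.1, 0.6, 0.7]
gripper_width: 1.001
grasp_force: 0.0
```

```bash
python3 -c "
from h import *
st()"
```

```text
t 21.5 u,v,z [ 0.4548 -0.1165  0.1076] F [0.1727 0.6222 0.6809] toolx ang -3.143147839422654
```

>>> send_rows(
  increments=[
    {"dx":0,"dy":0,"dz":0.1,"yaw":0,"claw":-1},
    {"dx":0,"dy":0,"dz":0.17,"yaw":0,"claw":-1},
    {"dx":0,"dy":0,"dz":0.22,"yaw":0,"claw":-1},
    {"dx":0,"dy":0,"dz":0.25,"yaw":0,"claw":-1},
    {"dx":0,"dy":0,"dz":0.259,"yaw":0,"claw":-1},
    {"dx":-0.012,"dy":0,"dz":0.259,"yaw":0,"claw":-1},
    {"dx":-0.024,"dy":0,"dz":0.259,"yaw":0,"claw":-1},
    {"dx":-0.034,"dy":0,"dz":0.259,"yaw":0,"claw":-1},
    {"dx":-0.042,"dy":0,"dz":0.259,"yaw":0,"claw":-1},
    {"dx":-0.047,"dy":0,"dz":0.259,"yaw":0,"claw":-1},
    {"dx":-0.047,"dy":0,"dz":0.259,"yaw":0,"claw":-1},
  ],
)

```text
time: 22.88
tool_pos: [0.4863, -0.0776, -0.0219]
tool_rot: [-0.0, -0.04, 0.999, -0.0]
contact_force: [-0.1, -0.6, -0.2]
gripper_width: 0.997
grasp_force: 0.0
```

>>> send_rows(
  increments=[
    {"dx":-0.001,"dy":0,"dz":0,"yaw":0,"claw":-1},
    {"dx":-0.002,"dy":0,"dz":0,"yaw":0,"claw":-1},
  ],
)

```text
time: 23.12
tool_pos: [0.4871, -0.0775, -0.022]
tool_rot: [-0.0, -0.04, 0.999, 0.0]
contact_force: [0.2, -0.5, -0.3]
gripper_width: 1.0
grasp_force: 0.0
```

>>> send_rows(
  increments=[
    {"dx":-0.001,"dy":0,"dz":0,"yaw":0,"claw":-1},
    {"dx":-0.001,"dy":0,"dz":0,"yaw":0,"claw":-1},
  ],
)

```text
time: 23.38
tool_pos: [0.4877, -0.0775, -0.0219]
tool_rot: [0.0, -0.04, 0.999, -0.0]
contact_force: [0.8, -0.5, -0.1]
gripper_width: 0.997
grasp_force: 0.0
```

>>> send_rows(
  increments=[
    {"dx":-0.001,"dy":0,"dz":0,"yaw":0,"claw":-1},
    {"dx":-0.001,"dy":0,"dz":0,"yaw":0,"claw":-1},
  ],
)

```text
time: 23.62
tool_pos: [0.4882, -0.0774, -0.0219]
tool_rot: [-0.0, -0.04, 0.999, 0.0]
contact_force: [-0.3, -0.7, -0.2]
gripper_width: 0.998
grasp_force: 0.0
```

>>> send_rows(
  increments=[
    {"dx":-0.001,"dy":0,"dz":0,"yaw":0,"claw":-1},
    {"dx":-0.002,"dy":0,"dz":0,"yaw":0,"claw":-1},
  ],
)

```text
time: 23.88
tool_pos: [0.4889, -0.0774, -0.022]
tool_rot: [-0.0, -0.04, 0.999, 0.0]
contact_force: [-0.8, -0.1, 1.2]
gripper_width: 1.002
grasp_force: 0.9
```

>>> send_rows(
  increments=[
    {"dx":-0.001,"dy":0,"dz":0,"yaw":0,"claw":-1},
    {"dx":-0.001,"dy":0,"dz":0,"yaw":0,"claw":-1},
  ],
)

```text
time: 24.12
tool_pos: [0.4891, -0.0773, -0.0222]
tool_rot: [-0.001, -0.04, 0.999, 0.0]
contact_force: [-1.7, 0.2, 0.9]
gripper_width: 0.999
grasp_force: 1.3
```

>>> send_rows(
  increments=[
    {"dx":-0.001,"dy":0,"dz":0,"yaw":0,"claw":-1},
    {"dx":-0.001,"dy":0,"dz":0,"yaw":0,"claw":-1},
  ],
)

```text
time: 24.38
tool_pos: [0.4898, -0.0772, -0.0222]
tool_rot: [-0.0, -0.04, 0.999, 0.0]
contact_force: [-2.9, -0.1, -0.2]
gripper_width: 1.0
grasp_force: 1.5
```

>>> send_rows(
  increments=[
    {"dx":-0.001,"dy":0,"dz":0,"yaw":0,"claw":-1},
    {"dx":-0.001,"dy":0,"dz":0,"yaw":0,"claw":-1},
  ],
)

```text
time: 24.62
tool_pos: [0.4898, -0.0772, -0.0222]
tool_rot: [-0.001, -0.04, 0.999, 0.0]
contact_force: [-6.4, -0.5, 3.1]
gripper_width: 0.998
grasp_force: 2.9
```

>>> send_rows(
  increments=[
    {"dx":-0.001,"dy":0,"dz":0,"yaw":0,"claw":-1},
    {"dx":-0.001,"dy":0,"dz":0,"yaw":0,"claw":-1},
  ],
)

```text
time: 24.88
tool_pos: [0.4897, -0.0772, -0.0223]
tool_rot: [-0.002, -0.04, 0.999, 0.0]
contact_force: [-8.5, -1.0, 3.4]
gripper_width: 0.997
grasp_force: 3.8
```

>>> send_rows(
  increments=[
    {"dx":0.02,"dy":0,"dz":0,"yaw":0,"claw":-1},
    {"dx":0.06,"dy":0,"dz":0,"yaw":0,"claw":-1},
    {"dx":0.06,"dy":0,"dz":-0.1,"yaw":0,"claw":-1},
    {"dx":0.06,"dy":0,"dz":-0.22,"yaw":0,"claw":-1},
    {"dx":0.0,"dy":0,"dz":-0.34,"yaw":0,"claw":-1},
    {"dx":-0.1,"dy":0,"dz":-0.44,"yaw":0,"claw":-1},
    {"dx":-0.1,"dy":0,"dz":-0.5,"yaw":0,"claw":-1},
    {"dx":-0.1,"dy":0,"dz":-0.5,"yaw":0,"claw":-1},
    {"dx":-0.1,"dy":0,"dz":-0.5,"yaw":0,"claw":-1},
  ],
)

```text
time: 26.0
tool_pos: [0.5405, -0.0731, 0.2272]
tool_rot: [-0.0, -0.04, 0.999, 0.0]
contact_force: [-0.6, -0.4, -0.6]
gripper_width: 0.998
grasp_force: 0.0
```

Run:
```python
from h import *
import pickle
s=st();g=manip.grab_frame("wrist")[:,:,::-1];cv2.imwrite("pics/w5.png",g);pickle.dump(s,open("s5.pkl","wb"))
KE=cam("wrist",s);ex=np.array([np.cos(A),np.sin(A),0]);ey=np.array([-np.sin(A),np.cos(A),0])
q=pj(KE,[u*ex+v*ey+[0,0,.046] for u in(.47,.67) for v in(-.2,-.03)]);a=np.floor(q.min(0)).astype(int);b=np.ceil(q.max(0)).astype(int);print(a,b)
c=g[max(a[1],0):b[1],max(a[0],0):b[0]];k=min(480/c.shape[1],580/c.shape[0])
f=manip.grab_frame("scene")[:,:,::-1];cv2.imwrite("pics/scene7.png",f)
c1=cv2.resize(c,None,fx=k,fy=k,interpolation=cv2.INTER_CUBIC);print(k,c1.shape)
d=cv2.resize(f[185:285,215:315],(300,300),interpolation=cv2.INTER_CUBIC)
o=np.zeros((max(c1.shape[0],300),c1.shape[1]+300,3),np.uint8);o[:c1.shape[0],:c1.shape[1]]=c1;o[:300,c1.shape[1]:]=d
cv2.imwrite("pics/c7.png",o)
```

```text
t 26.0 u,v,z [ 0.5329 -0.1164  0.2272] F [-0.6067 -0.3382 -0.6235] toolx ang -3.141988990223394
[232 148] [407 327]
2.742857142857143 (491, 480, 3)
```

View pics/c7.png

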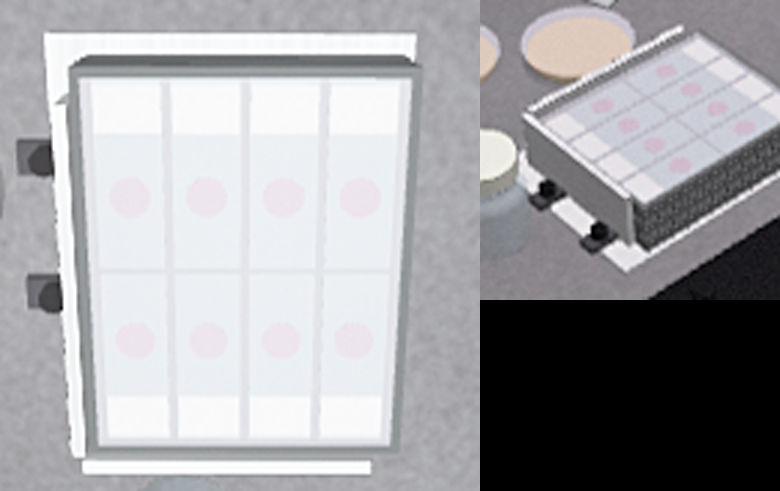

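Run:
```python
from h import *
import pickle
s=pickle.load(open("s5.pkl","rb"));KE=cam("wrist",s);g=cv2.imread("pics/w5.png",0).astype(np.float32)
ex=np.array([np.cos(A),np.sin(A),0]);ey=np.array([-np.sin(A),np.cos(A),0])
S=lambda P:[int(cv2.getRectSubPix(g,(1,1),tuple(map(float,x)))[0,0]) for x in pj(KE,P)]
r=np.arange(-.012,.0125,.001)
for v in(-.15,-.115,-.08):
    print("u",v,S([(.653+d)*ex+v*ey+[0,0,.046] for d in r]),"top",S([(.653+d)*ex+v*ey+[0,0,.052] for d in r]))
for u in(.53,.58,.63):
    print("v",u,S([u*ex+(-.18+d)*ey+[0,0,.046] for d in r]),"top",S([u*ex+(-.18+d)*ey+[0,0,.052] for d in r]))
print("front",[S([(.493+d)*ex+v*ey+[0,0,.046] for d in r]) for v in(-.16,-.115,-.07)])
print("+y",[S([u*ex+(-.05+d)*ey+[0,0,.046] for d in r]) for u in(.51,.57,.64)])
```

```text
u -0.15 [248, 249, 247, 241, 234, 224, 224, 207, 177, 145, 150, 161, 170, 176, 181, 223, 247, 252, 249, 251, 245, 220, 162, 160, 157] top [239, 229, 224, 221, 196, 159, 147, 155, 166, 174, 179, 204, 244, 253, 250, 250, 249, 237, 176, 158, 157, 154, 157, 157, 157]
u -0.115 [228, 227, 228, 228, 226, 222, 223, 208, 179, 145, 149, 158, 167, 172, 171, 214, 243, 252, 248, 252, 244, 215, 151, 157, 161] top [227, 224, 222, 221, 198, 161, 147, 153, 164, 171, 171, 193, 238, 251, 249, 250, 249, 234, 169, 154, 161, 161, 164, 168, 170]
u -0.08 [249, 249, 247, 243, 237, 227, 224, 208, 180, 145, 147, 155, 164, 168, 163, 207, 240, 251, 248, 252, 245, 218, 152, 159, 166] top [241, 232, 225, 220, 198, 162, 146, 151, 160, 167, 166, 186, 235, 250, 249, 250, 250, 235, 171, 156, 165, 167, 168, 169, 169]
v 0.53 [72, 72, 72, 71, 69, 66, 114, 254, 251, 248, 250, 250, 145, 140, 152, 153, 147, 192, 225, 229, 227, 230, 237, 239, 238] top [69, 67, 70, 69, 71, 68, 62, 76, 254, 252, 247, 250, 254, 158, 139, 153, 153, 148, 185, 224, 229, 226, 230, 237, 238]
v 0.58 [72, 72, 71, 70, 66, 73, 141, 253, 246, 242, 247, 2
[... 526 characters left out ...]
 155, 148, 175, 225, 242, 245, 249, 249, 249, 249, 249, 249], [236, 252, 248, 247, 247, 250, 248, 194, 112, 104, 106, 117, 146, 159, 151, 174, 219, 233, 230, 231, 231, 231, 231, 231, 230], [222, 250, 249, 248, 248, 250, 248, 198, 118, 108, 105, 118, 146, 157, 150, 173, 225, 242, 243, 248, 249, 249, 249, 249, 249]]
+y [[248, 249, 249, 249, 248, 232, 229, 231, 231, 188, 152, 151, 152, 164, 170, 169, 167, 170, 169, 168, 170, 171, 171, 169, 167], [235, 235, 235, 235, 235, 229, 229, 231, 227, 185, 156, 150, 152, 163, 175, 177, 176, 174, 170, 167, 166, 165, 165, 165, 164], [248, 248, 248, 249, 244, 229, 227, 231, 216, 179, 148, 148, 149, 163, 168, 172, 171, 169, 168, 167, 166, 166, 168, 169, 169]]
```

The trays' -x edge is at 492 mm and the back wall at 652.5 mm (160 mm apart); the +y edge is at -49.5 mm and the side wall at -179.3 mm (130 mm apart). Both agree with flush and square to within 0.5 mm, so I'm handing in.

```bash
python3 -c "
from plant import manip
print(manip.job_done())"
```

```text
the job is handed in; nothing more can be done
None
```

I handed the job in after about 26 s of robot time: the loose tray is on top of the pile, the top tray measures flush to both walls within about 0.5 mm, and no wall slip showed; the lower two were pushed home by the same fingers but not measured directly, and no verdict came back.

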